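# Press open the touch-latch spoon box

## Robot

A 7-joint arm with a two-finger parallel gripper is mounted at the origin on the work surface. World frame = base frame: x ahead of the robot, y to its left, z up, the work surface at z = 0. Lengths are in m, angles in rad, forces in N, time in s.
With the tool pointing down it reaches from about 0.425 to 1.025 m from the base axis. Payload 3.6 kg.
Tool frame: the origin (TCP) lies at the very end of the fingers, on their centre line; the grasp point (between the pads) lies 19 mm behind it (robot.tcp_to_grasp is the distance from the TCP to the grasp point, in m); x points along the fingers, z is the direction in which the jaws open and shut, and the axes are right-handed (so a half turn about x gives the same grasp; the last joint's range is limited). The gripper opens to 85 mm and grips with 20 to 120 N. Pads are 22 mm wide; open, the fingers measure 114 mm over their backs; the gripper's body (76 mm by 85 mm) begins 54 mm behind the grasp point. The pads swing forward as they close: fully open they stand 13 mm farther back than shut.
Start: joints at [1.054, 0.591, 0.048, 1.609, -0.033, 0.943, -0.034], TCP at [0.298, -0.661, 0.209] pointing down, gripper open.
Joint ranges: [-2.69, 2.69], [-0.47, 2.24], [-1.27, 1.36], [0.19, 2.51], [-1.53, 4.68], [0.08, 2.07], [-3.09, 3.09]. Speed limits (rad/s): [2.57, 2.57, 3.14, 3.14, 3.14, 3.14, 3.14].

## Interface

Orientations are given as a rotation vector (axis times angle).
In Python, from bench import robot, eyes, nets gives the robot as it stands. The module is installed in compiled form; this text tells all that it offers.
- The arm moves only by the tool play_rows, never from a script. Its argument "rows" is a list of rows, each an object with "translation": the shift along the world's x, y, z in mm, a list of three; "rot": the turn, a rotation vector about the world's x, y, z in degrees, a list of three. In form: [{"translation": [dx, dy, dz], "rot": [ax, ay, az]}, ...]. A call has 1 to 5 rows; each row shifts and turns the commanded pose from where the row before left it; what a row does not reach is not made up. A row lasts 1/8 s, in which the tool goes at most 62.5 mm and 10.7 degrees, less where a joint would pass 70% of its speed; a pose out of reach is approached as far as the arm can. A call is refused whole if a number of a shift passes 62.5 or a number of a turn 10.7, either way. A call with a gripper value outside its range is refused whole. "hand" is the closure, from -1 (fully open) to 1 (shut), set as the call begins (left out, the last holds). The fingers move at their own pace and stop on an object; "grip_force" is the grip in N (left out, the last holds). Time passes only in rows, so rows that do not move let the fingers close. It gives the time, the measured TCP pose, the force and the opening at its end, in the units of the state.
- robot.state(): the state, without advancing time (a new reading comes with each control period).
- eyes.read_camera(name): name is "side" or "top"; returns the picture (384x512x3 uint8, red, green, blue); there is no depth.
- eyes.camera_model(name): a dict with "vfov" (degrees; the focal length in pixels is half the picture's height over the tangent of half this angle, whatever the lens; pixels are square), "cx", "cy" (the principal point, pixels), "rvec" (rotation vector, rad) and "tvec" (3), from world to camera coordinates, as OpenCV has them. Camera axes: x right, y down, z forward; pixel columns grow to the right and rows downward; lengths in m; the calibration is good to about 2 mm. A picture is of the moment at which its call begins. camera_model takes no time and is no camera call.
- robot.close_job(): hands the job in, once; it reports no verdict.
Trained networks look in the newest picture that a camera, given by its name, has taken for a name from the list of things; names that differ only in an ending like _2 or _b are one class to them, and where a whole thing is asked for, a point or a joint stands for the part that bears it (a point fixed in the world has none). Each returns a list of dicts, best first, with "confidence" (0 to 1); they miss things now and then, are a little off and sometimes report something else, mostly with a low value. They report only what shows in the picture. A call takes as long as a camera call.
- nets.spot_in(thing, camera): "point" ([x, y, z] in m, in the coordinates of the camera as it stood for that picture, good to about 4 mm: the middle of the surface that is visible of it).
The state is a dict: "time_s": time; "joint_positions": joint angles; "dq": joint speeds; "effort": joint torques, N m; "eef_pos": TCP position; "orientation": TCP orientation; "wrist_force": force on the tool from outside, world axes, zero at the start; "moment": the same for the moment, N m; "finger_gap": finger opening in m.
Only numpy, scipy, OpenCV 4.12 (cv2) and the standard library are available. Lean on these libraries where they do the work, as an engineer would, in place of code of your own. Each camera call takes 0.05 s, during which the arm holds its last target.

## Task

Open the spoon box, the one with the red lid, without gripping anything: with the fingertips press its lid down gently on the white ring until the catch gives, take the finger away so that the lid springs ajar by itself, then push the lid up and over with a fingertip until it stands fully open by itself. Touch the lid with the fingers only and do not pinch it, leave the box with the blue lid shut, and leave all other things where they are.

Things in the scene. Friction and masses are not known exactly. Their poses are not given: they have to be found in the camera images.
- spoon_box: the spoon box, with the RED lid and red front plate: a white cutlery box fixed on the table, 250 mm deep (x axis; front at -x, towards the robot), 170 mm wide (y), 130 mm high, walls 5 mm. Origin: centre of its underside, z up. Its top is flush: the lid lies sunk between the walls with a fixed 57 mm deck behind it, no edge to catch while shut. The red box, the blue box and the tray stack stand side by side in any order
- spoon_lid (a joint): angle of the red lid (rad) about its rear hinge along the box's y axis: 0 shut; pressed in it meets a rubber buffer at -0.035 and stops at -0.065; its front rises with growing angle; 0.41 resting ajar on the plunger; 1.85 fully back, past upright, where its weight keeps it. Let go between, short of upright, it falls back to ajar. 0.18 kg, swings freely. 178 mm long, 156 wide, 8 thick at the rim, 12 at the panels
- spoon_lid_press (a point): the push mark, a white 30 mm ring with a dot on the red lid's upper face, on its middle line, 28 mm from the front edge, 152 mm from the hinge, 130 mm above the table when shut; moves with the lid. Pressed down with about 5 N the lid sinks; the catch frees after 4 mm, a rubber buffer (4 N/mm) is met at 5 mm, the stop at 10 mm. The lid rises only as the finger leaves, ajar within 0.5 s
- spoon_lid_edge (a point): middle of the red lid's front edge, halfway through its 8 mm thickness, 180 mm from the hinge axis; moves with the lid. With the lid ajar it stands about 66 mm above the rim of the box's front wall, with free room in front and beneath for a fingertip
- spoon_lid_hinge (a point): middle of the red lid's hinge axis, fixed on the box, 63 mm behind the box's centre and 124 mm above the table
- spoon_latch (a joint): travel in m of the spoon box's spring plunger, inside the box against its right-hand wall (-y), 85 mm in front of the hinge: 0 held down by the catch, about -0.004 with the lid pressed home, 0.036 sprung out, carrying the lid ajar. Once released it stays sprung
- stick_box: the chopstick box, with the BLUE lid and blue front plate: otherwise the same box with the same catch; to be left shut. Origin: centre of its underside, axes as for the spoon box
- stick_lid (a joint): angle of the blue lid in rad, 0 shut; same range and behaviour as the red one
- stick_latch (a joint): travel in m of the chopstick box's spring plunger, 0 held down, 0.036 sprung out
- packed_trays: block of nested clear takeaway trays, fixed, 186 x 141 x 112 mm high, beside or between the two boxes; origin: centre of its underside
- shaker: green shaker bottle with a white cap, 60 mm across, 165 mm high, standing; a bystander, loose. Origin: centre of its underside
- chili_bottle: red squeeze bottle with a pointed nozzle, 54 mm across, 170 mm high, standing; a bystander, loose. Origin: centre of its underside
- soy_bottle: nearly black squeeze bottle with a pointed nozzle, 54 mm across, 170 mm high, standing; a bystander, loose. Origin: centre of its underside
- yellow_bowl: pale yellow bowl, 124 mm across the rim, 48 mm high, standing left of the boxes; a bystander, loose. Origin: centre of its underside
- paddle: flat bamboo filling paddle lying on the table, 170 x 40 x 5 mm; a bystander, loose. Origin: centre of its underside
- takeaway_tray: empty clear takeaway tray, 186 x 136 x 40 mm, long side along its x axis; a bystander, loose. Origin: centre of its underside

How it is judged:
On the way, in this order (a step that is already met when the one before it is completed fails the run):
1. the catch has been pressed and released, and the red lid rests ajar on the sprung plunger (value of joint spoon_latch above 0.033 m and value of joint spoon_lid between 0.36 and 0.47 rad), for 0.2 s.
2. the red lid has been pushed up and over past upright (value of joint spoon_lid above 1.7 rad), for 0.2 s.
At the end, for the whole second after the job is handed in: the red lid stands open by itself at more than 1.7 rad (fully back is 1.85) and at rest, its plunger sprung out by more than 33 mm; the blue lid is shut (under 0.05 rad, its catch still held); every other thing is within 30 mm of where it stood (value of joint spoon_lid above 1.7 rad and velocity of joint spoon_lid between -0.05 and 0.05 rad/s and value of joint spoon_latch above 0.033 m and value of joint stick_lid below 0.05 rad and value of joint stick_latch below 0.006 m and distance of each of shaker, chili_bottle, soy_bottle, yellow_bowl, paddle, takeaway_tray from where it was at the start of the episode below 0.03 m); the robot touches nothing.
It fails at once if the red lid is pinched between the fingers (both its faces pressed at once) (contact force between the fingers and spoon_lid_c1 above 1 N and contact force between the fingers and spoon_lid_c2 above 1 N).
It fails at once if the red lid is pushed with the arm or the gripper's body instead of the fingers (over 5 N) (contact force between the arm and spoon_lid_c0 above 5 N or contact force between the arm and spoon_lid_c1 above 5 N or contact force between the arm and spoon_lid_c2 above 5 N).
It fails at once if the red lid is pressed much too hard (over 60 N), or pressed in beside its push mark (the point between the fingertips over 30 mm from the ring's centre) (contact force between the fingers and spoon_lid_c1 above 60 N or (value of joint spoon_lid below -0.02 rad and horizontal distance between the grasp point and spoon_lid_press above 0.03 m)).
It fails at once if the blue-lidded box is opened (value of joint stick_latch above 0.006 m or value of joint stick_lid above 0.05 rad).
It fails at once if a bystander is shoved, tipped, lifted or carried off (more than 30 mm) (distance of any of shaker, chili_bottle, soy_bottle, yellow_bowl, paddle, takeaway_tray from where it was at the start of the episode above 0.03 m).
It also fails if it takes over 45 s, if anything falls off the work surface, if the arm or the gripper's body presses on something with over 40 N, if the wrist force passes 120 N, or if a joint passes its speed limit or range.

## Working session

There is one attempt and no reset: what is moved stays moved. The work goes in short steps, Python scripts to look and compute and a tool call to move; the robot and the scene stay as the last step left them, time stands still between calls to the robot, and variables do not carry over. Pictures are saved under pics/ and viewed, and the job is handed in when it is done.

Besides the shell and the picture viewer there is one more tool, called after "Call:" as name([rows], argument=value, ...), one row to a line, values as JSON. play_rows: Moves the arm, as the interface text tells. Its arguments: {"type":"object","properties":{"rows":{"type":"array"},"hand":{"type":"number"},"grip_force":{"type":"number"}},"required":["rows"]}

```bash
mkdir -p pics; cat > h.py <<'E'
import numpy as np, cv2
from bench import robot, eyes, nets
def cam(n):
    m=eyes.camera_model(n); R=cv2.Rodrigues(np.array(m["rvec"],float))[0]; t=np.array(m["tvec"],float)
    f=192/np.tan(np.radians(m["vfov"])/2); return R,t,f,m["cx"],m["cy"]
def toworld(n,p):
    R,t,*_=cam(n); return R.T@(np.array(p)-t)
def proj(n,P):
    R,t,f,cx,cy=cam(n); c=R@np.array(P)+t; return f*c[0]/c[2]+cx,f*c[1]/c[2]+cy
def ray(n,u,v,z):
    R,t,f,cx,cy=cam(n); o=-R.T@t; d=R.T@np.array([(u-cx)/f,(v-cy)/f,1]); return o+d*(z-o[2])/d[2]
def snap(n,fn):
    im=eyes.read_camera(n); cv2.imwrite("pics/"+fn,im[:,:,::-1]); return im
E
python3 - <<'E'
from h import *
for c in("side","top"):
    snap(c,c+"0.png"); R,t,*r=cam(c); print(c,-R.T@t,r)
    for n in("spoon_box","spoon_lid_press","spoon_lid_edge","spoon_lid","stick_box","packed_trays","shaker","chili_bottle","soy_bottle","yellow_bowl","paddle","takeaway_tray"):
        for d in nets.spot_in(n,c)[:2]:
            w=toworld(c,d["point"]); print(n,w.round(3),round(d["confidence"],2),np.round(proj(c,w)))
s=robot.state(); print(s)
E
```

```text
side [0.22779325 1.05418181 1.39601573] [np.float64(496.94718998048313), 248.4643515277865, 196.03631495618376]
spoon_box [0.507 0.287 0.128] 0.75 [222. 280.]
spoon_box [0.485 0.252 0.126] 0.73 [232. 272.]
spoon_lid_press [0.483 0.251 0.125] 0.65 [233. 272.]
spoon_lid_edge [0.486 0.252 0.128] 0.86 [232. 271.]
spoon_lid_edge [ 0.644 -0.419  0.088] 0.4 [235. 132.]
spoon_lid [0.481 0.253 0.127] 0.82 [233. 272.]
spoon_lid [ 0.528 -0.548  0.011] 0.24 [270. 130.]
stick_box [0.534 0.047 0.126] 0.67 [233. 218.]
packed_trays [ 0.569 -0.204  0.111] 0.9 [241. 167.]
packed_trays [ 0.319 -0.376  0.005] 0.57 [313. 166.]
shaker [0.503 0.464 0.103] 0.77 [208. 338.]
shaker [0.532 0.044 0.124] 0.19 [234. 218.]
chili_bottle [0.64  0.473 0.098] 0.76 [160. 332.]
soy_bottle [ 0.644 -0.417  0.09 ] 0.8 [235. 132.]
yellow_bowl [0.359 0.439 0.02 ] 0.93 [260. 353.]
paddle [ 0.322 -0.379  0.005] 0.6 [312. 165.]
takeaway_tray [ 0.529 -0.548  0.01 ] 0.65 [269. 130.]
top [ 0.20553122 -0.0352536   1.96152639] [np.float64(484.9917107438882), 260.05551970279856, 186.10095662631272]
spoon_lid_press [0.485 0.237 0.132]
[... 703 characters left out ...]
5 [312. 169.]
{'time_s': 1.3, 'joint_positions': array([ 1.05349762,  0.59121014,  0.0484339 ,  1.60851818, -0.03326143,
        0.942734  , -0.03368094]), 'dq': array([ 0.00117862,  0.00042608, -0.00091341, -0.00045544, -0.00012746,
        0.0003254 , -0.00047079]), 'effort': array([-2.01382345e-04, -5.48642278e+01,  1.54565435e+00, -1.98533428e+01,
        9.30749316e-03,  1.69121475e-03,  7.71396920e-07]), 'eef_pos': array([ 0.298103  , -0.66085728,  0.20878921]), 'orientation': array([ 0.89156594,  1.38050224, -0.89162198]), 'wrist_force': array([ 2.48455889e-04, -5.28479118e-01,  2.09338360e-02]), 'moment': array([0.00151881, 0.01871757, 0.02208572]), 'finger_gap': 0.08535722020589197}
```

```bash
python3 -c "
import cv2
for c in('side','top'):
    i=cv2.imread(f'pics/{c}0.png'); cv2.imwrite(f'pics/{c}0b.png',cv2.resize(i,(800,600),interpolation=cv2.INTER_CUBIC))
i=cv2.imread('pics/top0.png')[130:240,130:330];cv2.imwrite('pics/top0c.png',cv2.resize(i,(800,440),interpolation=cv2.INTER_CUBIC))
i=cv2.imread('pics/side0.png')[180:330,150:350];cv2.imwrite('pics/side0c.png',cv2.resize(i,(800,600),interpolation=cv2.INTER_CUBIC))
"
```

```text
(no output)
```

View pics/side0b.png

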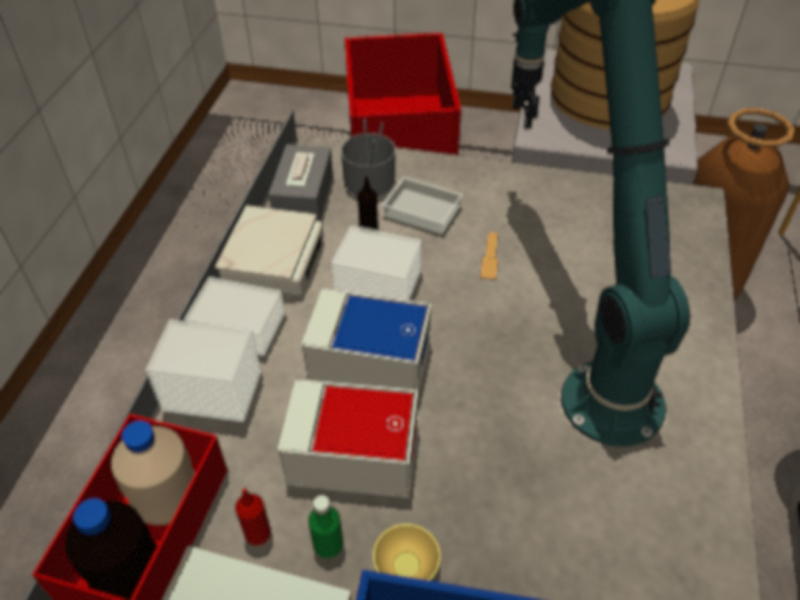

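View pics/top0b.png

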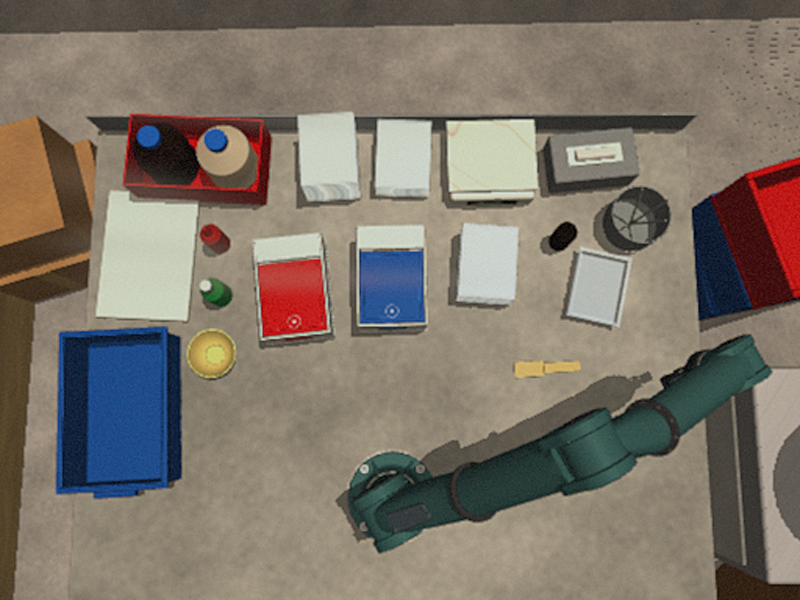

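View pics/top0c.png

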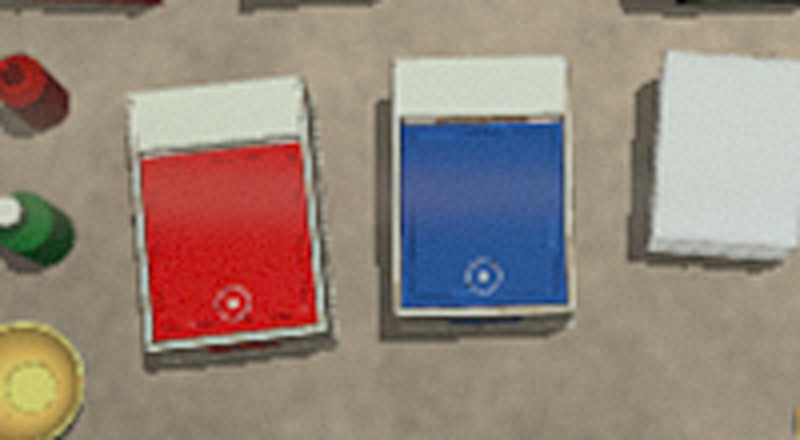

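View pics/side0c.png

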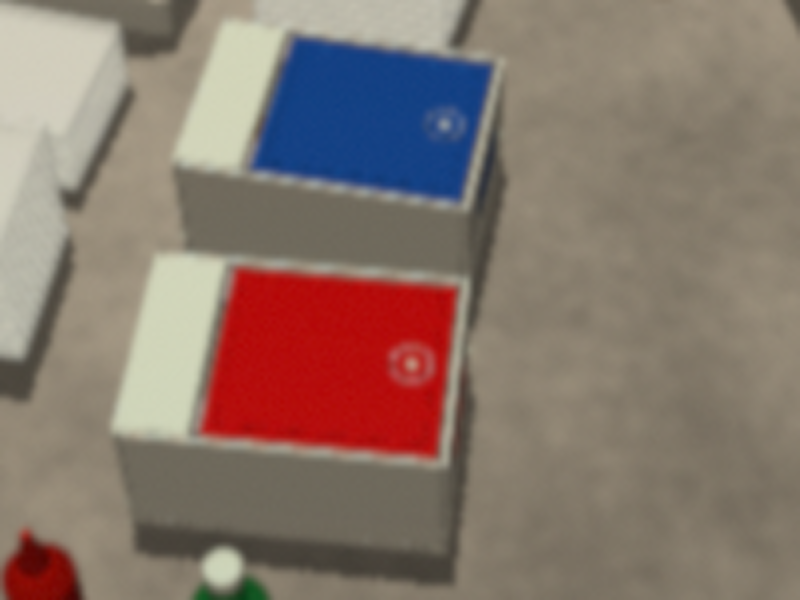

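```bash
python3 - <<'E'
from h import *
T=lambda a,b:(130+(a+.5)/4-.5,130+(b+.5)/4-.5)
S=lambda a,b:(150+(a+.5)/4-.5,180+(b+.5)/4-.5)
pts={"ring":(T(232,303),S(411,364),.13),"RL":(T(130,92),S(114,432),.13),"RR":(T(300,77),S(155,254),.13),"FR":(T(326,330),S(466,274),.13),"FL":(T(147,350),S(445,460),.13),
"bring":(T(483,276),S(444,124),.13),"bRL":(T(394,58),S(176,163),.13),"bFR":(T(572,307),S(503,60),.13)}
for k,(a,b,z) in pts.items():
    print(k,ray("top",*a,z).round(4),ray("side",*b,z).round(4),end=" ")
    A=[];B=[]
    for n,p in(("top",a),("side",b)):
        R,t,f,cx,cy=cam(n);d=R.T@np.array([(p[0]-cx)/f,(p[1]-cy)/f,1]);d/=np.linalg.norm(d);M=np.eye(3)-np.outer(d,d);A.append(M);B.append(M@(-R.T@t))
    print(np.linalg.solve(sum(A),sum(B)).round(4))
print(eyes.camera_model("top"),eyes.camera_model("side"))
print("robot tcp proj",proj("top",robot.state()["eef_pos"]),proj("side",robot.state()["eef_pos"]), proj("top",[0,0,0]),proj("side",[0,0,0]))
E
```

```text
ring [0.427 0.235 0.13 ] [0.4252 0.2382 0.13  ] [0.4267 0.2356 0.126 ]
RL [0.6327 0.3377 0.13  ] [0.6262 0.3431 0.13  ] [0.6315 0.3388 0.1225]
RR [0.647  0.1736 0.13  ] [0.6461 0.1806 0.13  ] [0.649  0.1746 0.1213]
FR [0.401  0.1455 0.13  ] [0.4014 0.1473 0.13  ] [0.4015 0.1457 0.1277]
FL [0.3826 0.3146 0.13  ] [0.3828 0.3137 0.13  ] [0.3826 0.3144 0.1311]
bring [ 0.452  -0.0034  0.13  ] [4.504e-01 1.000e-04 1.300e-01] [ 0.4519 -0.0033  0.1259]
bRL [0.6656 0.0828 0.13  ] [0.6574 0.0878 0.13  ] [0.6634 0.0827 0.1237]
bFR [ 0.422  -0.0879  0.13  ] [ 0.4159 -0.0812  0.13  ] [ 0.42   -0.0882  0.1224]
{'vfov': 43.195546670947536, 'cx': 260.05551970279856, 'cy': 186.10095662631272, 'rvec': array([ 2.1354035 , -2.14347679,  0.17371178]), 'tvec': array([-0.03874684,  0.51466876,  1.90386093])} {'vfov': 42.24897212390262, 'cx': 248.4643515277865, 'cy': 196.03631495618376, 'rvec': array([ 0.31228044, -2.82803336,  1.08492018]), 'tvec': array([0.48169107, 0.2059495 , 1.68451995])}
robot tcp proj (np.float64(432.567871090406), np.float64(237.4165989385519)) (np.float64(331.6396426730659), np.float64(82.18750407625825)) (np.float64(250.18510427027556), np.float64(317.20826585489885)) (np.float64(390.56716501036476), np.float64(256.7931062433388))
```

```bash
python3 - <<'E'
from h import *
s=robot.state(); print(cv2.Rodrigues(s["orientation"])[0].round(3))
E
```

```text
[[-0.     0.912  0.411]
 [ 0.     0.411 -0.912]
 [-1.    -0.    -0.   ]]
```

Call:
play_rows([
  {"translation": [20, 30, 40], "rot": [0, 0, 0]},
  {"translation": [25, 40, 40], "rot": [0, 0, 0]},
  {"translation": [30, 50, 10], "rot": [0, 0, 0]},
  {"translation": [30, 52, 0], "rot": [0, 0, 0]},
  {"translation": [30, 52, 0], "rot": [0, 0, 0]},
], hand=1, grip_force=30)

```text
time_s: 1.92
eef_pos: [0.4341, -0.4353, 0.2994]
orientation: [0.892, 1.379, -0.892]
wrist_force: [1.2, -0.1, 0.3]
finger_gap: -0.0001
```

Call:
play_rows([
  {"translation": [20, 55, 0], "rot": [0, 0, -4]},
  {"translation": [20, 55, 0], "rot": [0, 0, -4]},
  {"translation": [15, 55, 0], "rot": [0, 0, -4]},
  {"translation": [0, 55, 0], "rot": [0, 0, -4]},
  {"translation": [0, 55, 0], "rot": [0, 0, -2.5]},
])

```text
time_s: 2.55
eef_pos: [0.4883, -0.1599, 0.299]
orientation: [1.136, 1.254, -1.135]
wrist_force: [0.1, 0.3, 0.2]
finger_gap: -0.0003
```

Call:
play_rows([
  {"translation": [0, 55, 0], "rot": [0, 0, 0]},
  {"translation": [0, 55, 0], "rot": [0, 0, 0]},
  {"translation": [-10, 55, 0], "rot": [0, 0, 0]},
  {"translation": [-10, 55, 0], "rot": [0, 0, 0]},
  {"translation": [-10, 50, 0], "rot": [0, 0, 0]},
])

```text
time_s: 3.18
eef_pos: [0.4577, 0.1102, 0.2992]
orientation: [1.135, 1.255, -1.133]
wrist_force: [0.4, 0.2, -0.8]
finger_gap: 0.0001
```

Call:
play_rows([
  {"translation": [-10, 40, 0], "rot": [0, 0, 0]},
  {"translation": [-10, 30, -20], "rot": [0, 0, 0]},
  {"translation": [0, 20, -20], "rot": [0, 0, 0]},
  {"translation": [0, 10, -20], "rot": [0, 0, 0]},
  {"translation": [0, 0, 0], "rot": [0, 0, 0]},
])

```text
time_s: 3.8
eef_pos: [0.4371, 0.2084, 0.2378]
orientation: [1.131, 1.257, -1.136]
wrist_force: [-0.6, -0.0, -0.0]
finger_gap: 0.0002
```

```bash
python3 - <<'E'
from h import *
s=robot.state(); print(s); print(cv2.Rodrigues(s["orientation"])[0].round(3))
for c in("side","top"):
    i=snap(c,c+"1.png"); i=i[:,:,::-1]; i=i[180:330,150:350] if c=="side" else i[120:240,130:290]
    cv2.imwrite(f"pics/{c}1c.png",cv2.resize(i,(800,600),interpolation=cv2.INTER_CUBIC)); print(proj(c,s["eef_pos"]))
E
```

```text
{'time_s': 3.8, 'joint_positions': array([-0.31334713,  0.26268301, -0.27219011,  2.09804785,  0.09714656,
        0.79537413, -2.11293624]), 'dq': array([ 0.01825337, -0.02863464,  0.01859918, -0.01966724,  0.00159568,
        0.01725418,  0.01017029]), 'effort': array([-5.83115146e-01, -3.23481703e+01, -1.40047509e+00, -1.72918439e+01,
       -1.65861292e-02, -1.12398996e-01, -5.54252753e-02]), 'eef_pos': array([0.43705311, 0.20835359, 0.2378063 ]), 'orientation': array([ 1.13111053,  1.257373  , -1.1355947 ]), 'wrist_force': array([-0.62260776, -0.03400412, -0.03594309]), 'moment': array([-0.01149996, -0.02664434, -0.03566829]), 'finger_gap': 0.00020746852161682857}
[[-0.003  0.995  0.103]
 [-0.001  0.103 -0.995]
 [-1.    -0.003  0.001]]
(np.float64(250.23447663594004), np.float64(240.7010519632225))
(np.float64(190.76329253237807), np.float64(198.97388585297455))
```

View pics/side1c.png

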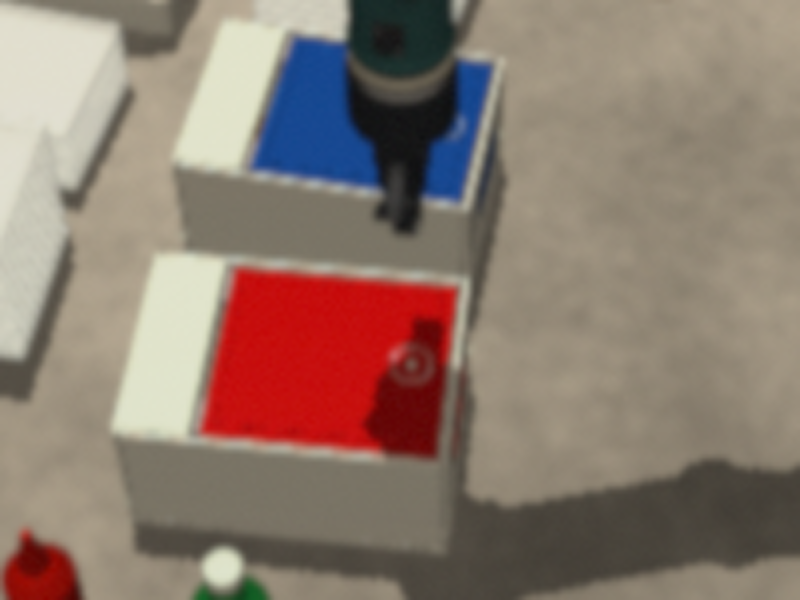

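Call:
play_rows([
  {"translation": [-5, 13, -20], "rot": [0, 0, 0]},
  {"translation": [-5, 13, -20], "rot": [0, 0, 0]},
  {"translation": [0, 0, -20], "rot": [0, 0, 0]},
  {"translation": [0, 0, -20], "rot": [0, 0, 0]},
  {"translation": [0, 0, 0], "rot": [0, 0, 0]},
])

```text
time_s: 4.53
eef_pos: [0.4281, 0.2331, 0.1587]
orientation: [1.134, 1.255, -1.137]
wrist_force: [-0.6, 0.0, -0.2]
finger_gap: -0.0002
```

```bash
python3 - <<'E'
from h import *
s=robot.state(); print(s["eef_pos"],s["wrist_force"])
ims=[]
for c in("side","top"):
    i=snap(c,c+"2.png"); i=i[:,:,::-1]; i=i[230:310,200:300] if c=="side" else i[150:230,140:240]
    ims.append(cv2.resize(i,(400,320),interpolation=cv2.INTER_CUBIC)); print(proj(c,s["eef_pos"]))
cv2.imwrite("pics/c2.png",np.hstack(ims))
E
```

```text
[0.42812805 0.23308799 0.15868716] [-0.60495848  0.04652848 -0.22931362]
(np.float64(251.67837157236931), np.float64(263.68220243482614))
(np.float64(187.0415338107395), np.float64(204.1684839078502))
```

View pics/c2.png

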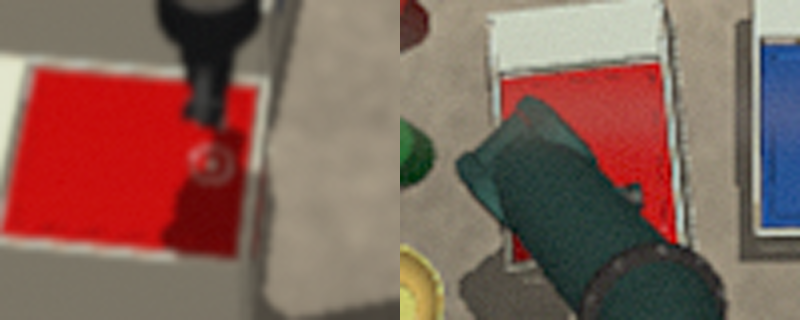

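Call:
play_rows([
  {"translation": [-1, 2, -10], "rot": [0, 0, 0]},
  {"translation": [0, 0, -10], "rot": [0, 0, 0]},
  {"translation": [0, 0, -5], "rot": [0, 0, 0]},
  {"translation": [0, 0, 0], "rot": [0, 0, 0]},
])

```text
time_s: 5.12
eef_pos: [0.4268, 0.2359, 0.1332]
orientation: [1.133, 1.256, -1.136]
wrist_force: [0.5, -0.9, -0.5]
finger_gap: -0.0
```

Call:
play_rows([
  {"translation": [0, 0, -2], "rot": [0, 0, 0]},
  {"translation": [0, 0, -2], "rot": [0, 0, 0]},
  {"translation": [0, 0, 0], "rot": [0, 0, 0]},
])

```text
time_s: 5.5
eef_pos: [0.4271, 0.2361, 0.1297]
orientation: [1.134, 1.255, -1.135]
wrist_force: [-0.1, 0.8, 0.6]
finger_gap: 0.0001
```

Call:
play_rows([
  {"translation": [0, 0, -1], "rot": [0, 0, 0]},
  {"translation": [0, 0, -1], "rot": [0, 0, 0]},
  {"translation": [0, 0, 0], "rot": [0, 0, 0]},
])

```text
time_s: 5.88
eef_pos: [0.4271, 0.2361, 0.1277]
orientation: [1.134, 1.255, -1.135]
wrist_force: [-0.8, 0.5, -0.1]
finger_gap: 0.0004
```

Call:
play_rows([
  {"translation": [0, 0, -1], "rot": [0, 0, 0]},
  {"translation": [0, 0, 0], "rot": [0, 0, 0]},
])

```text
time_s: 6.12
eef_pos: [0.4271, 0.2361, 0.1267]
orientation: [1.134, 1.255, -1.135]
wrist_force: [0.0, 0.1, 0.3]
finger_gap: -0.0001
```

Call:
play_rows([
  {"translation": [0, 0, -1], "rot": [0, 0, 0]},
  {"translation": [0, 0, 0], "rot": [0, 0, 0]},
])

```text
time_s: 6.38
eef_pos: [0.4271, 0.2361, 0.1257]
orientation: [1.134, 1.255, -1.135]
wrist_force: [-0.0, -1.1, -1.0]
finger_gap: -0.0001
```

Call:
play_rows([
  {"translation": [0, 0, -1], "rot": [0, 0, 0]},
  {"translation": [0, 0, 0], "rot": [0, 0, 0]},
])

```text
time_s: 6.62
eef_pos: [0.4271, 0.2361, 0.1247]
orientation: [1.134, 1.255, -1.135]
wrist_force: [-1.2, -0.2, -0.2]
finger_gap: 0.0003
```

```bash
python3 - <<'E'
from h import *
s=robot.state(); print(s["eef_pos"],s["wrist_force"],s["effort"])
ims=[]
for c in("side","top"):
    i=snap(c,c+"3.png"); i=i[:,:,::-1]; i=i[230:310,200:300] if c=="side" else i[150:230,140:240]
    ims.append(cv2.resize(i,(400,320),interpolation=cv2.INTER_CUBIC)); print(proj(c,s["eef_pos"]))
cv2.imwrite("pics/c3.png",np.hstack(ims))
E
```

```text
[0.42709733 0.2360666  0.12472757] [-1.16170071 -0.24461377 -0.22625303] [-3.96550153e-03 -3.84335124e+01 -1.29664745e+00 -1.21320069e+01
  7.00635603e-03 -4.12565743e-03 -1.38619042e-03]
(np.float64(251.92580318748125), np.float64(270.91191402326206))
(np.float64(187.55925777243968), np.float64(205.52817361432523))
```

View pics/c3.png

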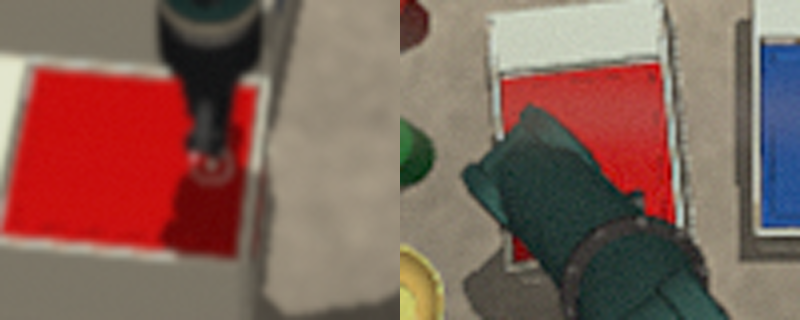

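Call:
play_rows([
  {"translation": [0, 0, -1], "rot": [0, 0, 0]},
  {"translation": [0, 0, 0], "rot": [0, 0, 0]},
])

```text
time_s: 6.98
eef_pos: [0.4271, 0.2361, 0.1237]
orientation: [1.134, 1.255, -1.135]
wrist_force: [-0.5, 0.1, 0.3]
finger_gap: -0.0001
```

Call:
play_rows([
  {"translation": [0, 0, -1], "rot": [0, 0, 0]},
  {"translation": [0, 0, 0], "rot": [0, 0, 0]},
])

```text
time_s: 7.22
eef_pos: [0.4271, 0.2361, 0.1227]
orientation: [1.134, 1.255, -1.135]
wrist_force: [-0.1, -0.1, 0.3]
finger_gap: -0.0005
```

Call:
play_rows([
  {"translation": [0, 0, -1], "rot": [0, 0, 0]},
  {"translation": [0, 0, 0], "rot": [0, 0, 0]},
])

```text
time_s: 7.48
eef_pos: [0.4271, 0.2361, 0.1217]
orientation: [1.134, 1.255, -1.135]
wrist_force: [1.8, 0.7, -0.2]
finger_gap: -0.0001
```

Call:
play_rows([
  {"translation": [0, 0, -1], "rot": [0, 0, 0]},
  {"translation": [0, 0, 0], "rot": [0, 0, 0]},
])

```text
time_s: 7.72
eef_pos: [0.4271, 0.2361, 0.1207]
orientation: [1.134, 1.255, -1.135]
wrist_force: [0.3, -0.4, -0.5]
finger_gap: 0.0002
```

Call:
play_rows([
  {"translation": [0, 0, -1], "rot": [0, 0, 0]},
  {"translation": [0, 0, 0], "rot": [0, 0, 0]},
])

```text
time_s: 7.98
eef_pos: [0.4271, 0.2361, 0.1197]
orientation: [1.134, 1.255, -1.135]
wrist_force: [-0.3, -0.2, -0.1]
finger_gap: 0.0001
```

Call:
play_rows([
  {"translation": [0, 0, -1], "rot": [0, 0, 0]},
  {"translation": [0, 0, 0], "rot": [0, 0, 0]},
])

```text
time_s: 8.22
eef_pos: [0.4271, 0.2361, 0.1187]
orientation: [1.134, 1.255, -1.135]
wrist_force: [0.7, 0.3, -0.7]
finger_gap: 0.0002
```

```bash
python3 - <<'E'
from h import *
s=robot.state(); print(s["eef_pos"],s["wrist_force"],s["effort"])
i=snap("side","side4.png")[240:300,220:300,::-1]
cv2.imwrite("pics/c4.png",cv2.resize(i,(800,600),interpolation=cv2.INTER_CUBIC))
E
```

```text
[0.42710676 0.2361097  0.11873679] [ 0.71072151  0.26132974 -0.68954452] [-3.99577810e-03 -3.87148547e+01 -1.28014293e+00 -1.18217155e+01
  6.79174263e-03 -4.04812352e-03 -1.40777425e-03]
```

View pics/c4.png

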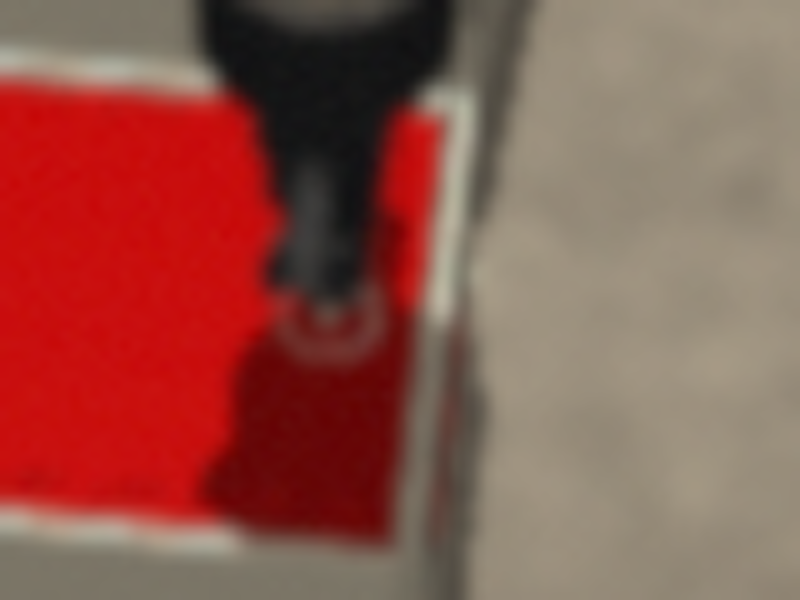

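Call:
play_rows([
  {"translation": [0, 0, -1], "rot": [0, 0, 0]},
  {"translation": [0, 0, 0], "rot": [0, 0, 0]},
])

```text
time_s: 8.52
eef_pos: [0.4271, 0.2361, 0.1177]
orientation: [1.134, 1.255, -1.135]
wrist_force: [-0.8, 0.3, 0.3]
finger_gap: -0.0
```

Call:
play_rows([
  {"translation": [0, 0, -1], "rot": [0, 0, 0]},
  {"translation": [0, 0, 0], "rot": [0, 0, 0]},
])

```text
time_s: 8.78
eef_pos: [0.4271, 0.2361, 0.1167]
orientation: [1.134, 1.255, -1.135]
wrist_force: [-0.2, 0.1, -0.6]
finger_gap: -0.0005
```

Call:
play_rows([
  {"translation": [0, 0, -1], "rot": [0, 0, 0]},
  {"translation": [0, 0, 0], "rot": [0, 0, 0]},
])

```text
time_s: 9.02
eef_pos: [0.4271, 0.2361, 0.1157]
orientation: [1.134, 1.255, -1.135]
wrist_force: [0.9, -1.0, -0.1]
finger_gap: 0.0002
```

Call:
play_rows([
  {"translation": [0, 0, -1], "rot": [0, 0, 0]},
  {"translation": [0, 0, 0], "rot": [0, 0, 0]},
])

```text
time_s: 9.28
eef_pos: [0.4271, 0.2361, 0.1147]
orientation: [1.134, 1.255, -1.135]
wrist_force: [0.2, 0.1, -0.2]
finger_gap: 0.0002
```

```bash
python3 - <<'E'
from h import *
s=robot.state(); print(s["eef_pos"],s["wrist_force"],s["effort"])
i=snap("side","side5.png")[240:300,220:300,::-1]
cv2.imwrite("pics/c5.png",cv2.resize(i,(800,600),interpolation=cv2.INTER_CUBIC))
for c in ("side",):
  print(proj(c,s["eef_pos"]),proj(c,[.4265,.2345,.13]))
E
```

```text
[0.4271024  0.23611101 0.1147386 ] [ 0.15787844  0.12682931 -0.19937843] [-3.96745469e-03 -3.89026952e+01 -1.26642678e+00 -1.16128555e+01
  6.79353951e-03 -4.03431957e-03 -1.38667292e-03]
(np.float64(251.95847365459423), np.float64(272.752790923204)) (np.float64(252.2120455717654), np.float64(269.54916442466003))
```

View pics/c5.png

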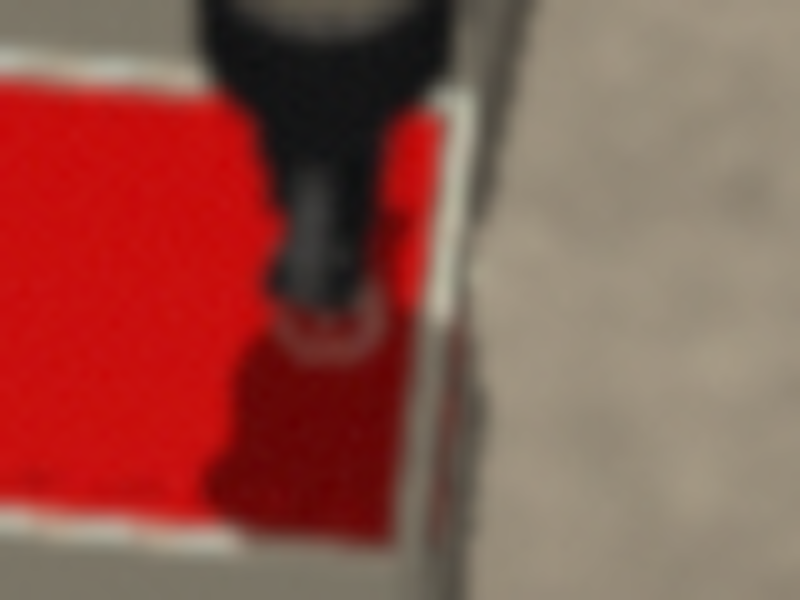

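Call:
play_rows([
  {"translation": [0, 0, -1], "rot": [0, 0, 0]},
  {"translation": [0, 0, -1], "rot": [0, 0, 0]},
  {"translation": [0, 0, 0], "rot": [0, 0, 0]},
])

```text
time_s: 9.7
eef_pos: [0.4271, 0.2361, 0.1127]
orientation: [1.134, 1.255, -1.135]
wrist_force: [-0.5, 0.0, -0.2]
finger_gap: -0.0001
```

Call:
play_rows([
  {"translation": [0, 0, -1], "rot": [0, 0, 0]},
  {"translation": [0, 0, -1], "rot": [0, 0, 0]},
  {"translation": [0, 0, 0], "rot": [0, 0, 0]},
])

```text
time_s: 10.07
eef_pos: [0.4271, 0.2361, 0.1107]
orientation: [1.134, 1.255, -1.135]
wrist_force: [0.1, -0.3, 0.3]
finger_gap: -0.0003
```

```bash
python3 - <<'E'
from h import *
s=robot.state(); print(s["eef_pos"],s["wrist_force"],s["effort"])
i=snap("side","side6.png")[240:300,220:300,::-1]
cv2.imwrite("pics/c6.png",cv2.resize(i,(800,600),interpolation=cv2.INTER_CUBIC))
for c in ("side",):
  print(proj(c,s["eef_pos"]),proj(c,[.4265,.2345,.13]))
E
```

```text
[0.42708265 0.2360905  0.11069815] [ 0.08774028 -0.32200125  0.30138955] [-4.75975496e-03 -3.90802824e+01 -1.25098251e+00 -1.13968670e+01
  6.72668641e-03 -3.49329392e-03 -1.43890713e-03]
(np.float64(251.98132758881746), np.float64(273.4831994219933)) (np.float64(252.2120455717654), np.float64(269.54916442466003))
```

View pics/c6.png

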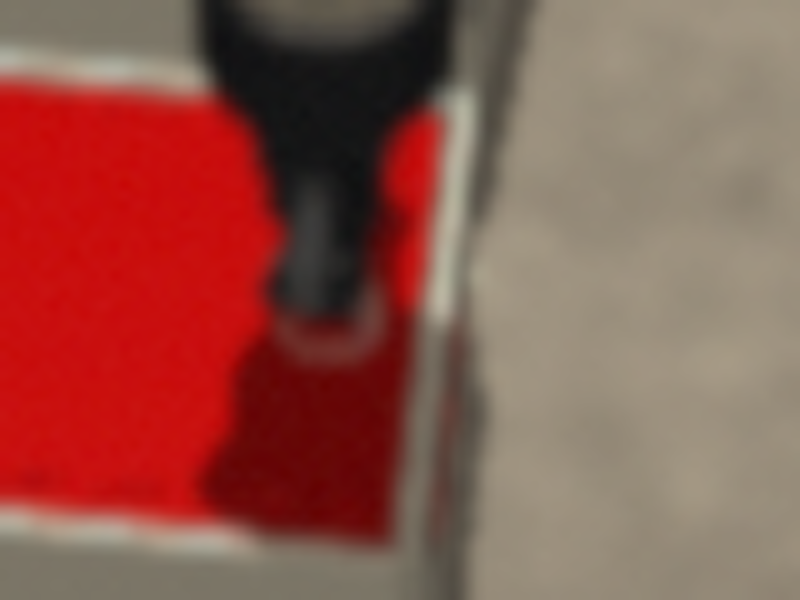

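Call:
play_rows([
  {"translation": [0, 0, -1], "rot": [0, 0, 0]},
  {"translation": [0, 0, -1], "rot": [0, 0, 0]},
  {"translation": [0, 0, 0], "rot": [0, 0, 0]},
])

```text
time_s: 10.5
eef_pos: [0.4271, 0.2361, 0.1087]
orientation: [1.134, 1.255, -1.135]
wrist_force: [0.1, 0.2, -0.9]
finger_gap: -0.0001
```

Call:
play_rows([
  {"translation": [0, 0, -1], "rot": [0, 0, 0]},
  {"translation": [0, 0, 0], "rot": [0, 0, 0]},
])

```text
time_s: 10.75
eef_pos: [0.4271, 0.2361, 0.1077]
orientation: [1.134, 1.255, -1.135]
wrist_force: [-0.1, -0.0, 0.5]
finger_gap: -0.0004
```

Call:
play_rows([
  {"translation": [0, 0, -1], "rot": [0, 0, 0]},
  {"translation": [0, 0, 0], "rot": [0, 0, 0]},
])

```text
time_s: 11.0
eef_pos: [0.4272, 0.2362, 0.1069]
orientation: [1.135, 1.255, -1.134]
wrist_force: [-0.4, -0.9, 1.7]
finger_gap: -0.0002
```

Call:
play_rows([
  {"translation": [0, 0, -1], "rot": [0, 0, 0]},
  {"translation": [0, 0, 0], "rot": [0, 0, 0]},
])

```text
time_s: 11.25
eef_pos: [0.4272, 0.2362, 0.106]
orientation: [1.135, 1.255, -1.134]
wrist_force: [0.1, -0.4, 4.7]
finger_gap: -0.0001
```

Call:
play_rows([
  {"translation": [0, 0, -1], "rot": [0, 0, 0]},
  {"translation": [0, 0, -1], "rot": [0, 0, 0]},
  {"translation": [0, 0, 0], "rot": [0, 0, 0]},
])

```text
time_s: 11.62
eef_pos: [0.4271, 0.2362, 0.1038]
orientation: [1.134, 1.255, -1.134]
wrist_force: [-1.0, -0.8, 4.4]
finger_gap: -0.0003
```

Call:
play_rows([
  {"translation": [0, 0, -1], "rot": [0, 0, 0]},
  {"translation": [0, 0, -1], "rot": [0, 0, 0]},
  {"translation": [0, 0, 0], "rot": [0, 0, 0]},
])

```text
time_s: 12.0
eef_pos: [0.4271, 0.2362, 0.1019]
orientation: [1.134, 1.255, -1.135]
wrist_force: [-1.9, -1.2, 7.5]
finger_gap: 0.0001
```

Call:
play_rows([
  {"translation": [0, 0, -1], "rot": [0, 0, 0]},
  {"translation": [0, 0, 0], "rot": [0, 0, 0]},
])

```text
time_s: 12.25
eef_pos: [0.4271, 0.2362, 0.1012]
orientation: [1.134, 1.255, -1.135]
wrist_force: [-2.8, -0.6, 10.3]
finger_gap: 0.0
```

Call:
play_rows([
  {"translation": [0, 0, 20], "rot": [0, 0, 0]},
  {"translation": [0, 0, 40], "rot": [0, 0, 0]},
  {"translation": [0, 0, 50], "rot": [0, 0, 0]},
  {"translation": [0, 0, 40], "rot": [0, 0, 0]},
  {"translation": [0, 0, 0], "rot": [0, 0, 0]},
])

```text
time_s: 12.88
eef_pos: [0.4293, 0.2374, 0.2535]
orientation: [1.14, 1.253, -1.129]
wrist_force: [-0.3, -0.5, -0.1]
finger_gap: -0.0
```

```bash
python3 - <<'E'
from h import *
s=robot.state(); print(s["eef_pos"],s["wrist_force"],s["joint_positions"])
ims=[]
for c in("side","top"):
    i=snap(c,c+"7.png"); i=i[:,:,::-1]; i=i[220:310,190:290] if c=="side" else i[140:230,140:240]
    ims.append(cv2.resize(i,(400,360),interpolation=cv2.INTER_CUBIC)); print(proj(c,s["eef_pos"]))
cv2.imwrite("pics/c7.png",np.hstack(ims))
E
```

```text
[0.42933228 0.23741821 0.25350217] [-0.28711557 -0.5371932  -0.06540374] [-0.35250485  0.248119   -0.29515724  2.07376371  0.09858612  0.82513285
 -2.17591677]
(np.float64(250.53495921554236), np.float64(245.85275715779886))
(np.float64(181.91505745331145), np.float64(200.57398480646972))
```

View pics/c7.png

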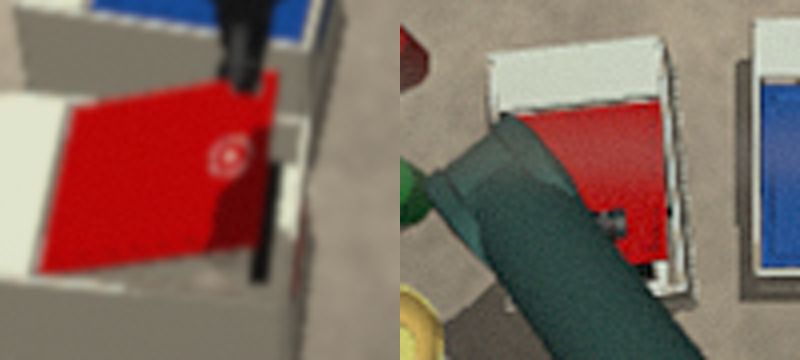

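Call:
play_rows([
  {"translation": [-10, 0, 0], "rot": [1, -10, 0]},
  {"translation": [-10, 0, 0], "rot": [1, -10, 0]},
  {"translation": [-10, 0, 0], "rot": [1, -10, 0]},
  {"translation": [0, 0, 0], "rot": [0, 0, 0]},
])

```text
time_s: 13.48
eef_pos: [0.4078, 0.2314, 0.2469]
orientation: [1.282, 0.968, -0.868]
wrist_force: [-0.5, 0.7, 0.1]
finger_gap: -0.0001
```

```bash
python3 - <<'E'
from h import *
s=robot.state(); print(s["eef_pos"],s["wrist_force"],s["joint_positions"]); R=cv2.Rodrigues(s["orientation"])[0];print(R.round(3))
ims=[]
for c in("side","top"):
    i=snap(c,c+"8.png"); i=i[:,:,::-1]; i=i[200:290,200:300] if c=="side" else i[140:230,140:240]
    ims.append(cv2.resize(i,(400,360),interpolation=cv2.INTER_CUBIC)); print(proj(c,s["eef_pos"]),proj(c,s["eef_pos"]-.023*R[:,0]))
cv2.imwrite("pics/c8.png",np.hstack(ims))
E
```

```text
[0.40783654 0.2314027  0.24689465] [-0.46533727  0.74367393  0.09318605] [-0.777841    0.11253671 -0.02200538  2.34199977  0.58817705  0.48759476
 -2.76509361]
[[ 0.365  0.926  0.095]
 [ 0.006  0.1   -0.995]
 [-0.931  0.364  0.031]]
(np.float64(258.3840646611833), np.float64(246.8612063935571)) (np.float64(261.2968321878437), np.float64(242.81854400573877))
(np.float64(183.7685138956162), np.float64(206.80645264941722)) (np.float64(182.82466614142632), np.float64(208.4743991144021))
```

View pics/c8.png

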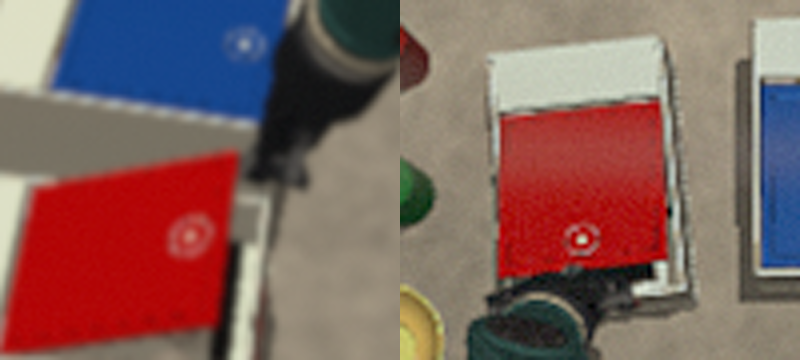

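Call:
play_rows([
  {"translation": [-16, 0, -10], "rot": [0, 0, 0]},
  {"translation": [0, 0, -30], "rot": [0, 0, 0]},
  {"translation": [0, 0, -30], "rot": [0, 0, 0]},
  {"translation": [0, 0, 0], "rot": [0, 0, 0]},
])

```text
time_s: 14.08
eef_pos: [0.3956, 0.229, 0.1773]
orientation: [1.288, 0.961, -0.875]
wrist_force: [0.1, 0.5, 0.4]
finger_gap: -0.0003
```

```bash
cat > look.py <<'E'
from h import *
import sys
k=sys.argv[1]
s=robot.state(); print(s["eef_pos"],s["wrist_force"],s["joint_positions"].round(3)); R=cv2.Rodrigues(s["orientation"])[0];print(R.round(3)); tip=s["eef_pos"]-.023*R[:,0]; print("tip",tip)
ims=[]
for c in("side","top"):
    i=snap(c,c+k+".png"); i=i[:,:,::-1]; i=i[190:290,200:300] if c=="side" else i[130:230,140:240]
    ims.append(cv2.resize(i,(400,400),interpolation=cv2.INTER_CUBIC)); print(proj(c,tip))
cv2.imwrite(f"pics/c{k}.png",np.hstack(ims))
E
python3 look.py 9
```

```text
[0.39562197 0.22901982 0.17732964] [0.08721089 0.48865521 0.40336165] [-1.005  0.24   0.219  2.449  0.853  0.284 -3.083]
[[ 0.367  0.926  0.085]
 [ 0.002  0.091 -0.996]
 [-0.93   0.365  0.031]]
tip [0.38719104 0.22897509 0.19872865]
(np.float64(265.50183233010125), np.float64(257.22352310809663))
(np.float64(186.3377248734815), np.float64(213.97389245035063))
```

View pics/c9.png

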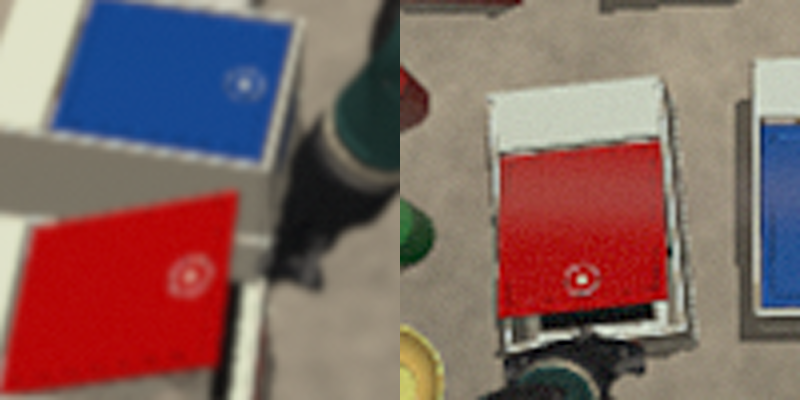

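Call:
play_rows([
  {"translation": [-5, 0, 40], "rot": [0, 0, 0]},
  {"translation": [-5, 0, 40], "rot": [-3.9, 0, 9.8]},
  {"translation": [0, 0, 10], "rot": [-3.9, 0, 9.8]},
  {"translation": [0, 0, 0], "rot": [-3.9, 0, 9.8]},
  {"translation": [0, 0, 0], "rot": [-3.9, 0, 9.8]},
])

```text
time_s: 14.8
eef_pos: [0.3871, 0.2308, 0.2666]
orientation: [0.671, 1.136, -0.448]
wrist_force: [-0.2, 0.2, -0.4]
finger_gap: -0.0001
```

Call:
play_rows([
  {"translation": [0, 0, 0], "rot": [-3.9, 0, 9.8]},
  {"translation": [0, 0, 0], "rot": [-3.9, 0, 9.8]},
  {"translation": [0, 0, 0], "rot": [-3.9, 0, 9.8]},
  {"translation": [0, 0, 0], "rot": [-3.9, 0, 9.8]},
  {"translation": [0, 0, 0], "rot": [-3.9, 0, 9.8]},
])

```text
time_s: 15.42
eef_pos: [0.387, 0.2307, 0.2663]
orientation: [-0.139, 1.194, 0.096]
wrist_force: [-0.5, 0.3, -0.1]
finger_gap: -0.0001
```

```bash
python3 look.py 10
```

```text
[0.38695361 0.2307057  0.26627494] [-0.46240336  0.30226559 -0.09830138] [-0.786  0.058 -0.06   2.342  0.551  0.555 -1.13 ]
[[ 0.365 -0.148  0.919]
 [ 0.001  0.987  0.159]
 [-0.931 -0.057  0.361]]
tip [0.37855555 0.23068033 0.28768689]
(np.float64(268.7019788850776), np.float64(239.7557337891981))
(np.float64(181.99562922247497), np.float64(213.83696325917666))
```

Call:
play_rows([
  {"translation": [0, 0, 0], "rot": [-3.9, 0, 9.8]},
  {"translation": [0, 0, 0], "rot": [-3.9, 0, 9.8]},
  {"translation": [0, 0, 0], "rot": [-3.9, 0, 9.8]},
  {"translation": [0, 0, 0], "rot": [-3.9, 0, 9.8]},
  {"translation": [0, 0, 0], "rot": [-3.9, 0, 9.8]},
])

```text
time_s: 16.15
eef_pos: [0.3867, 0.2307, 0.2656]
orientation: [-0.944, 1.074, 0.637]
wrist_force: [-0.3, -0.5, 0.6]
finger_gap: 0.0001
```

Call:
play_rows([
  {"translation": [0, 0, 0], "rot": [-3.9, 0, 9.8]},
  {"translation": [0, 0, 0], "rot": [-3.9, 0, 9.8]},
  {"translation": [0, 0, -20], "rot": [-2, -5, 4]},
  {"translation": [0, 0, 0], "rot": [1, -8, 0]},
  {"translation": [0, 0, 0], "rot": [0, 0, 0]},
])

```text
time_s: 16.77
eef_pos: [0.3858, 0.2265, 0.2448]
orientation: [-1.374, 0.829, 0.762]
wrist_force: [0.1, -0.4, 0.0]
finger_gap: 0.0
```

```bash
python3 look.py 11
```

```text
[0.38575887 0.22645752 0.24480015] [ 0.13568513 -0.39986438  0.03688773] [-0.844  0.093 -0.132  2.463  1.077  0.531 -0.403]
[[ 0.516 -0.855  0.058]
 [-0.015  0.059  0.998]
 [-0.856 -0.516  0.017]]
tip [0.37388971 0.22680247 0.26449797]
(np.float64(270.4852065724673), np.float64(243.93385056607707))
(np.float64(184.10853799190266), np.float64(215.83487870225167))
```

Call:
play_rows([
  {"translation": [0, 2, -30], "rot": [0, 0, 0]},
  {"translation": [0, 2, -30], "rot": [0, 0, 0]},
  {"translation": [0, 0, -25], "rot": [0, 0, 0]},
  {"translation": [0, 0, 0], "rot": [0, 0, 0]},
])

```text
time_s: 17.38
eef_pos: [0.3868, 0.2236, 0.1782]
orientation: [-1.412, 0.86, 0.751]
wrist_force: [0.0, -0.2, -0.8]
finger_gap: 0.0
```

```bash
python3 look.py 12
```

```text
[0.38679649 0.22364499 0.17820153] [ 0.0275305  -0.16809012 -0.82902659] [-0.412  0.312 -0.678  2.502  1.402  0.692 -0.789]
[[ 0.509 -0.859  0.06 ]
 [-0.056  0.036  0.998]
 [-0.859 -0.511 -0.03 ]]
tip [0.37509746 0.22493609 0.19796174]
(np.float64(269.8340529204759), np.float64(256.98881756023167))
(np.float64(187.41063404764202), np.float64(217.2980485441914))
```

View pics/c12.png

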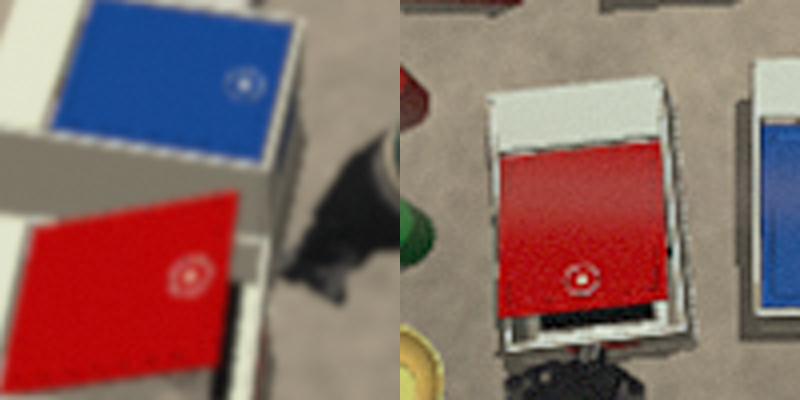

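Call:
play_rows([
  {"translation": [5, 2, -15], "rot": [0, 0, 0]},
  {"translation": [5, 2, -15], "rot": [0, 0, 0]},
  {"translation": [5, 2, -5], "rot": [0, 0, 0]},
  {"translation": [0, 0, 0], "rot": [0, 0, 0]},
])

```text
time_s: 17.98
eef_pos: [0.4019, 0.2299, 0.1443]
orientation: [-1.418, 0.855, 0.748]
wrist_force: [0.8, -0.5, -0.0]
finger_gap: 0.0002
```

```bash
python3 look.py 13
```

```text
[0.4019354  0.2298777  0.14430495] [ 0.81933571 -0.47993862 -0.00162849] [-0.28   0.474 -0.865  2.5    1.542  0.847 -0.923]
[[ 0.514 -0.856  0.057]
 [-0.058  0.032  0.998]
 [-0.856 -0.516 -0.033]]
tip [0.39012375 0.231202   0.16399583]
(np.float64(264.2793647410397), np.float64(264.423218109667))
(np.float64(187.13581227274847), np.float64(214.14419494177653))
```

View pics/c13.png

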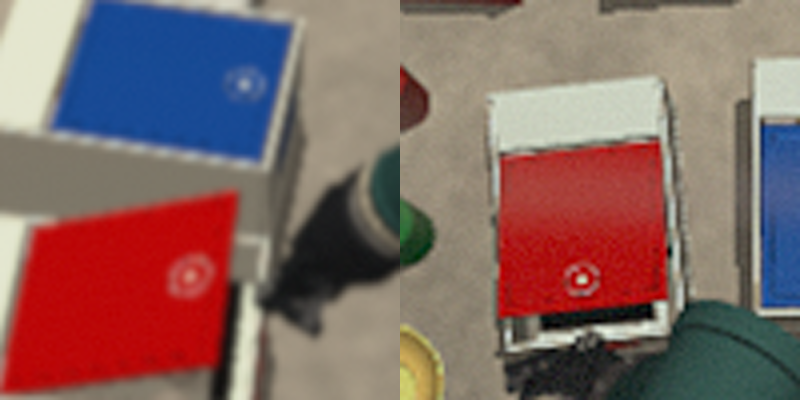

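Call:
play_rows([
  {"translation": [8, 1, 6], "rot": [0, 0, 0]},
  {"translation": [8, 1, 5], "rot": [0, 0, 0]},
  {"translation": [6, 0, 0], "rot": [0, 0, 0]},
  {"translation": [3, 0, 0], "rot": [0, 0, 0]},
  {"translation": [0, 0, 0], "rot": [0, 0, 0]},
])

```text
time_s: 18.7
eef_pos: [0.4258, 0.2315, 0.1547]
orientation: [-1.417, 0.856, 0.751]
wrist_force: [-1.2, 0.0, 0.1]
finger_gap: 0.0001
```

```bash
python3 look.py 14
```

```text
[0.42583742 0.23153907 0.15474658] [-1.22627453  0.00248332  0.11517052] [-0.229  0.457 -0.856  2.456  1.519  0.815 -0.822]
[[ 0.512 -0.857  0.056]
 [-0.056  0.031  0.998]
 [-0.857 -0.514 -0.032]]
tip [0.41406271 0.23283234 0.17446163]
(np.float64(256.2696111126803), np.float64(261.42368560155))
(np.float64(186.4112268588065), np.float64(207.41924431527596))
```

View pics/c14.png

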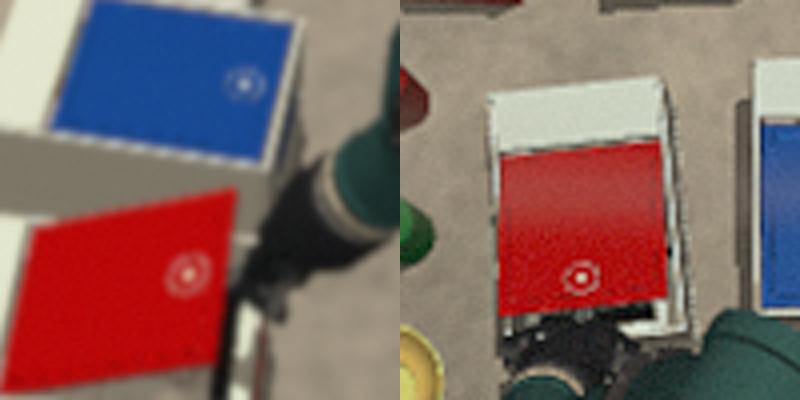

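Call:
play_rows([
  {"translation": [9, 1, 10], "rot": [0, 0, 0]},
  {"translation": [8, 1, 12], "rot": [0, 0, 0]},
  {"translation": [9, 1, 12], "rot": [0, 0, 0]},
  {"translation": [9, 1, 11], "rot": [0, 0, 0]},
  {"translation": [0, 0, 0], "rot": [0, 0, 0]},
])

```text
time_s: 19.42
eef_pos: [0.4621, 0.2358, 0.2007]
orientation: [-1.416, 0.855, 0.748]
wrist_force: [-1.6, 1.2, -0.9]
finger_gap: 0.0003
```

```bash
python3 look.py 15
```

```text
[0.46205646 0.23576166 0.20065092] [-1.55587382  1.16169265 -0.87282927] [-0.141  0.373 -0.855  2.358  1.364  0.756 -0.558]
[[ 0.514 -0.856  0.058]
 [-0.056  0.034  0.998]
 [-0.856 -0.516 -0.031]]
tip [0.45023797 0.2370548  0.22033978]
(np.float64(243.68290271697072), np.float64(251.33088515330388))
(np.float64(183.576185125233), np.float64(196.03394830016447))
```

View pics/c15.png

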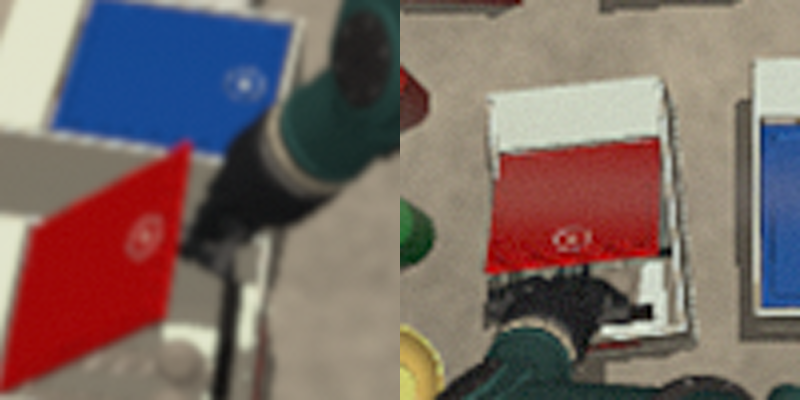

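Call:
play_rows([
  {"translation": [14, 1, 12], "rot": [0, 0, 0]},
  {"translation": [14, 1, 12], "rot": [0, 0, 0]},
  {"translation": [14, 2, 11], "rot": [0, 0, 0]},
  {"translation": [15, 1, 9], "rot": [0, 0, 0]},
  {"translation": [16, 2, 8], "rot": [0, 0, 0]},
])

```text
time_s: 20.15
eef_pos: [0.5338, 0.2423, 0.2512]
orientation: [-1.418, 0.857, 0.751]
wrist_force: [-1.1, -0.4, -0.2]
finger_gap: 0.0001
```

```bash
python3 look.py 16
```

```text
[0.53376675 0.2423375  0.25119978] [-1.10821457 -0.3974381  -0.16481476] [-0.034  0.353 -0.854  2.189  1.194  0.748 -0.226]
[[ 0.511 -0.858  0.056]
 [-0.057  0.031  0.998]
 [-0.858 -0.513 -0.033]]
tip [0.52200975 0.24364909 0.27092419]
(np.float64(218.11245813383064), np.float64(238.31285391020026))
(np.float64(179.95078313512022), np.float64(173.99911262790712))
```

View pics/c16.png

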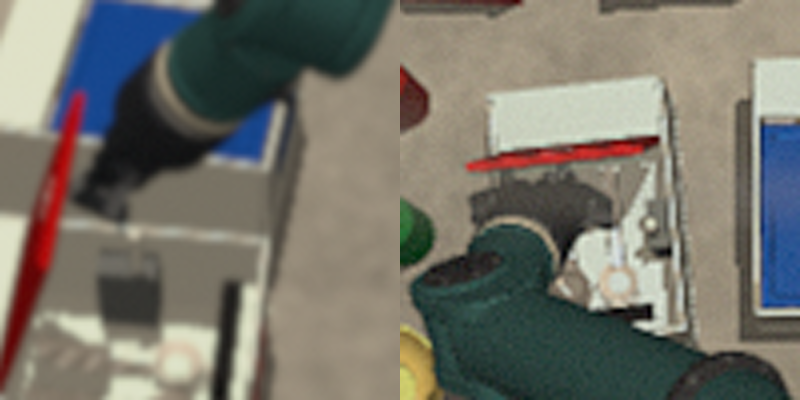

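Call:
play_rows([
  {"translation": [14, 1, 3], "rot": [0, 0, 0]},
  {"translation": [14, 2, 2], "rot": [0, 0, 0]},
  {"translation": [14, 1, 0], "rot": [0, 0, 0]},
  {"translation": [12, 1, 0], "rot": [0, 0, 0]},
  {"translation": [8, 1, 0], "rot": [0, 0, 0]},
])

```text
time_s: 20.88
eef_pos: [0.5972, 0.2486, 0.2567]
orientation: [-1.416, 0.856, 0.75]
wrist_force: [0.0, 0.3, 0.3]
finger_gap: 0.0001
```

```bash
python3 look.py 17
```

```text
[0.59721621 0.24862355 0.25673991] [0.00042089 0.31578296 0.27492844] [-0.01   0.42  -0.83   2.074  1.188  0.767 -0.12 ]
[[ 0.512 -0.857  0.057]
 [-0.056  0.033  0.998]
 [-0.857 -0.514 -0.032]]
tip [0.58543471 0.24991923 0.27645075]
(np.float64(195.87977325357141), np.float64(235.07154671562697))
(np.float64(178.3329415855809), np.float64(156.16681808573682))
```

View pics/c17.png

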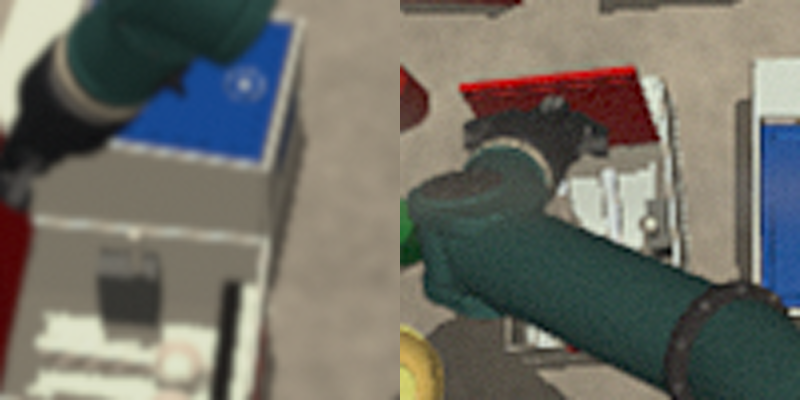

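Call:
play_rows([
  {"translation": [-20, -2, 0], "rot": [0, 0, 0]},
  {"translation": [-30, -3, 15], "rot": [0, 0, 0]},
  {"translation": [-30, -3, 30], "rot": [0, 0, 0]},
  {"translation": [0, 0, 40], "rot": [0, 0, 0]},
  {"translation": [0, 0, 40], "rot": [0, 0, 0]},
])

```text
time_s: 21.6
eef_pos: [0.5133, 0.2408, 0.3823]
orientation: [-1.42, 0.855, 0.752]
wrist_force: [0.6, -0.0, -0.9]
finger_gap: -0.0001
```

Call:
play_rows([
  {"translation": [0, -40, 20], "rot": [0, 0, 0]},
  {"translation": [0, -50, 0], "rot": [0, 0, 0]},
  {"translation": [0, -50, 0], "rot": [0, 0, 0]},
  {"translation": [0, -20, 0], "rot": [0, 0, 0]},
  {"translation": [0, 0, 0], "rot": [0, 0, 0]},
])

```text
time_s: 22.22
eef_pos: [0.5141, 0.0793, 0.401]
orientation: [-1.416, 0.859, 0.748]
wrist_force: [-1.3, 1.1, -0.6]
finger_gap: 0.0001
```

```bash
python3 - <<'E'
from h import *
s=robot.state(); print(s["eef_pos"],s["wrist_force"],abs(s["dq"]).max())
ims=[cv2.resize(snap(c,c+"18.png")[:,:,::-1],(400,300),interpolation=cv2.INTER_AREA) for c in("side","top")]
a=cv2.imread("pics/side18.png")[150:370,130:330]; b=cv2.imread("pics/top18.png")[110:330-50,100:300]
cv2.imwrite("pics/c18.png",np.hstack([cv2.resize(a,(400,440)),cv2.resize(b,(400,440))]))
for c in("side","top"):
    for n in("shaker","chili_bottle","soy_bottle","yellow_bowl","paddle","takeaway_tray","spoon_lid_edge"):
        for d in nets.spot_in(n,c)[:1]:
            print(c,n,toworld(c,d["point"]).round(3),round(d["confidence"],2))
E
```

```text
[0.5141363  0.07930482 0.40097135] [-1.26182499  1.07542222 -0.58767209] 0.05333383704017239
side shaker [0.504 0.466 0.104] 0.73
side chili_bottle [0.64  0.474 0.1  ] 0.89
side soy_bottle [ 0.644 -0.419  0.091] 0.55
side yellow_bowl [0.36  0.439 0.02 ] 0.56
side paddle [ 0.322 -0.376  0.003] 0.77
side takeaway_tray [ 0.468 -0.523  0.022] 0.91
side spoon_lid_edge [0.598 0.269 0.225] 0.64
top shaker [0.503 0.432 0.104] 0.56
top chili_bottle [0.64  0.44  0.112] 0.77
top soy_bottle [ 0.64  -0.438  0.112] 0.61
top yellow_bowl [0.356 0.459 0.024] 0.78
top paddle [ 0.316 -0.384  0.006] 0.83
top takeaway_tray [0.567 0.262 0.099] 0.75
top spoon_lid_edge [0.602 0.25  0.228] 0.74
```

View pics/c18.png

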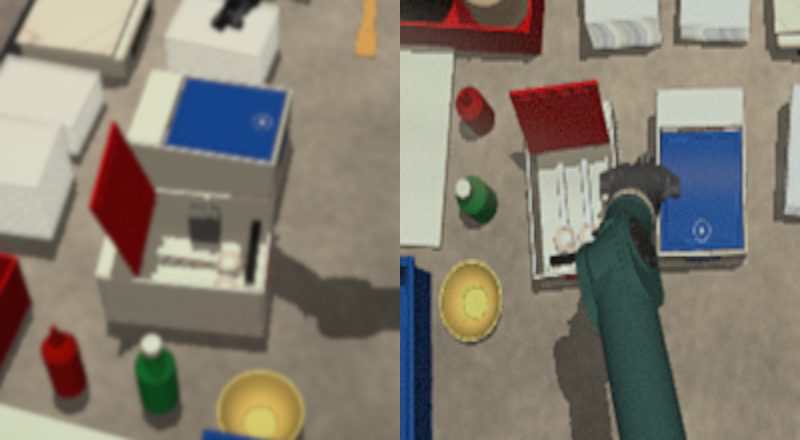

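```bash
python3 - <<'E'
from h import *
a=cv2.imread("pics/top0.png").astype(int);b=cv2.imread("pics/top18.png").astype(int)
print("tray region diff",abs(a-b)[150:215,355:410].mean(),"ref",abs(a-b)[60:140,290:340].mean())
robot.close_job()
E
```

```text
tray region diff 3.6273193473193475 ref 3.7635
the job is handed in; nothing more can be done
```

The red box is open and the job is handed in, at about 22.5 s of the 45 s allowed; no verdict was reported.

**What I did**
- **Press:** I pressed the ring with closed fingertips, with the wrist force reaching about 10 N at the buffer. When I took the finger away, the lid sprang ajar.
- **Push open:** I tilted the closed fingers about 30° under the front edge and swept the lid up and over. It then fell back by itself.
- **Withdraw:** I moved the arm clear before handing in.

**Last checks**
- **Red lid:** it stands back past upright in both views. The front edge was found at about x 0.60, which is behind the hinge. I judged this from the pictures; the joint angle and the plunger travel were not measured.
- **Blue lid:** it looks shut.
- **Bystanders:** shaker, bottles, bowl and paddle were found within about 4 mm of where they started.

**Checks that disagreed**
- **Fingertip offset:** contact with the lid came with the reported TCP about 23 mm lower than the text led me to expect. I used that offset for the later moves.
- **Takeaway tray:** the networks placed it wrongly at the end. The side camera put it about 65 mm off and the top camera mistook the open box for it. The top picture around the tray is unchanged to within noise, so I take it as unmoved.

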